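# Fill the spare gap of a gel caster and hold its front shut

## Task

Pull the front plate of the gel caster down flat by its steel bail. Then slide the orange filler block in from the front, upright and under the cross bar, into the one gap between glass cassettes that is wide enough for it, until it meets the black sealing strip at the back; do not force it against the glass. Swing the front plate up again and press it flush against the box: the strip is sprung and pushes the block back at the plate, so finish while still holding the plate pressed shut, and leave the beaker, the bottle and the tape roll where they are.

Things in the scene. Friction and masses are not known exactly. Their poses are not given: they have to be found in the camera images.
- caster: Gel caster, fixed: open-topped clear box on a grey base, 138 mm wide (y), 106 mm deep (x), 125 mm high. Origin on the bench under the middle of the front hinge; x runs from the open front into the box, y left along the hinge, z up. Hinge axis along y at x 0, z 40 mm, level with the chamber floor. 3 mm white dividers make three bays 40 mm wide, centred at y -43, 0 and +43 mm
- cross_bar (a point): Middle of the grey bar that spans all bays of the caster: caster x 66 to 82 mm, underside z 118 mm, top z 130 mm (this point: x 74, z 124 mm). The block passes beneath it, so it can only enter from the front; the block's grip stays in front of it
- front_plate (a joint): Front plate, clear with blue edges, 138 x 90 x 8 mm, hinged at its lower edge. 0 rad: shut, upright, flush with the box (hard stop); grows as it comes down towards the robot; 1.57 rad: flat (hard stop), inner face level with the chamber floor. Hinge friction 0.05 N m: near upright it stays, beyond about 0.4 rad it falls open. Starts shut or slightly ajar
- bail_bar (a point): Middle of the round steel bar of the front plate's bail: 10 mm thick, along the hinge, 62 mm free between its posts, 130 mm from the hinge axis, 40 mm beyond the plate's edge. Shut: caster x -4, z 170 mm; flat: x -130, z 36 mm. Can be pinched from above across the bar; it turns between the pads as the plate swings
- seal_strip (a joint): How far the black sprung sealing strip on the back wall is pressed back, m (0 to 0.006). At 0 its face is at caster x 84 mm; it starts with 4.5 N and gains 1.5 N per mm. Block in and plate flush: about 0.003
- pair_a: Pair of upright glass gel cassettes with green combs along their tops, each 8.5 mm thick, 76 mm deep, 74 mm high, against the two sides of one bay; the gap between them is 22 mm wide. Origin on the chamber floor (z 40 mm) in the middle of the gap, at caster x 42 mm; axes as the caster's. Fixed; which bay it stands in varies
- pair_b: Like pair_a but thicker cassettes, 13 mm each: the gap is 13 mm wide. Fixed
- pair_c: Like pair_a but thicker cassettes, 14.5 mm each: the gap is 10 mm wide. Fixed
- filler: Orange block standing on a 2 mm dark mat, 18 mm thick (y), 87 mm long (x) from z 45 to 70 mm, 79 mm long below that, ends rounded (goes in either way round). Mid-top a grip 28 mm long, 18 mm thick, up to z 125 mm. 0.11 to 0.22 kg. Origin at the centre of its underside. Touching the strip its origin is at caster x 40.5 mm and its end 3 mm proud of the box; the front plate pushes it in the rest
- beaker: Glass beaker with violet liquid, 56 mm across, 70 mm high; origin at the centre of its underside; leave alone
- violet_bottle: Brown bottle with a black cap and violet label, 60 mm across, 120 mm high; origin at the centre of its underside; leave alone
- tape_roll: Roll of beige tape lying flat, 103 mm across, 25 mm high; origin at the centre of its underside; leave alone

How it is judged:
By the outcome, as a careful person would: the job done as asked, in the order asked, and still so for the second after the job is handed in, while the arm keeps its last pose, push and grip.
It also fails if it takes over 72 s, if anything falls off the work surface, if the arm or the gripper's body presses on something with over 40 N, if the wrist force passes 120 N, or if a joint passes its speed limit or range.

## Robot

A 6-joint arm with a two-finger parallel gripper is mounted at the origin on a cart in front of the work surface, level with it; the furniture and walls round the work are solid. World frame = base frame: x ahead of the robot, y to its left, z up, the work surface at z = 0. Lengths are in m, angles in rad, forces in N, time in s.
With the tool pointing down it reaches from about 0.325 to 0.9 m from the base axis. Payload 3.5 kg.
Tool frame: the origin (TCP) lies between the finger pads; the fingertips stand 14 mm ahead of it and the grasp point (between the pads) lies 5 mm behind it; z points along the fingers, y is the line along which they close (so a half turn about z gives the same grasp; the last joint's range is limited). The gripper opens to 85 mm and grips with 20 to 120 N. Pads are 22 mm wide; open, the fingers measure 114 mm over their backs; the gripper's body (76 mm by 85 mm) begins 54 mm behind the grasp point. The pads swing forward as they close: fully open they stand 13 mm farther back than shut.
Start: joints at [1.036, 0.276, -0.026, 1.268, 0, 1.467], TCP at [0.262, 0.568, 0.245] pointing down, gripper open.
Joint ranges: [-3.12, 3.12], [-0.85, 1.88], [-1.08, 1.24], [-1.95, 2.15], [-1.57, 1.53], [-3.14, 3.14]. Speed limits (rad/s): [2.57, 2.57, 3.14, 3.14, 3.14, 3.14].

## Interface

Orientations are given as a rotation vector (axis times angle).
In Python, from cell import bot, eyes gives the robot as it stands.
- The arm moves only by the tool play_rows, never from a script. Its argument "steps" is a list of rows, each a list of 5 numbers: the finger opening in mm, from 0 to 85.4, then the shift along the tool's x, y, z in units of 50 mm (1.0 is 50 mm), then the turn about the tool's z in units of 5 degrees (1.0 is 5 degrees). In form: [[fingers, dx, dy, dz, roll], ...]. A call has 1 to 12 rows; each row shifts and turns the commanded pose from where the row before left it, along the tool's axes as they then stand; what a row does not reach is not made up. A row lasts 1/8 s, in which the tool goes at most 62.5 mm and 10.7 degrees, less where a joint would pass 70% of its speed; a pose out of reach is approached as far as the arm can. A call is refused whole if a number of a shift passes 1 or a number of a turn 1, either way. A call with a gripper value outside its range is refused whole. The fingers move at their own pace and stop on an object; "newtons" is the grip in N (left out, the last holds). Time passes only in rows, so rows that do not move let the fingers close. It gives the time, the measured TCP pose, the force, the opening and the grip force at its end, in the units of the state.
- bot.sense(): the state, without advancing time (a new reading comes with each control period).
- eyes.camera(name): name is "scene" or "top"; returns a dict with "img" (480x640x3 uint8, blue, green, red), "range_z" (480x640 float32, m along the optical axis (not along the pixel's ray), 0 where there is no reading), "vfov" (degrees; the focal length in pixels is half the picture's height over the tangent of half this angle, whatever the lens; pixels are square), "cx", "cy" (the principal point, pixels), "k1" (the pictures are not rectified: a ray, as slopes to the right and down, at radius r is drawn at 1 + k1 r^2 times it, then the intrinsics apply), "rvec" (rotation vector, rad) and "tvec" (3), from world to camera coordinates, as OpenCV has them. Camera axes: x right, y down, z forward; pixel columns grow to the right and rows downward; lengths in m; the calibration is good to about 2 mm. A picture is of the moment at which its call begins.
- bot.sign_off(): hands the job in; it is judged then, once.
The state is a dict: "clock": time; "joint_positions": joint angles; "joint_vel": joint speeds; "tau": joint torques, N m; "tool_pos": TCP position; "tool_rot": TCP orientation; "wrist_force": force on the tool from outside, world axes, zero at the start; "wrist_torque": the same for the moment, N m; "width": finger opening in m; "grasp_force": force on a finger pad.
Only numpy, scipy, OpenCV 4.12 (cv2) and the standard library are available. Lean on these libraries where they do the work, as an engineer would, in place of code of your own. Each camera call takes 0.05 s, during which the arm holds its last target. There are 200 camera calls.

## Working session

There is one attempt and no reset: what is moved stays moved. The work goes in short steps, Python scripts to look and compute and a tool call to move; the robot and the scene stay as the last step left them, time stands still between calls to the robot, and variables do not carry over. Pictures are saved under pics/ and viewed, at most 10 in all, crops included, and the job is handed in when it is done.

Besides the shell and the picture viewer there is one more tool, called by a JSON object that holds its "method" and its "body". play_rows: Moves the arm, as the interface text tells. Its arguments: {"type":"object","properties":{"steps":{"type":"array"},"newtons":{"type":"number"}},"required":["steps"]}

```bash
mkdir -p pics; cat > h.py <<'E'
import numpy as np, cv2
from cell import bot, eyes
from scipy.spatial.transform import Rotation as R
def cloud(c):
    h,w=c["range_z"].shape; f=h/2/np.tan(np.radians(c["vfov"])/2)
    K=np.array([[f,0,c["cx"]],[0,f,c["cy"]],[0,0,1.]])
    v,u=np.mgrid[:h,:w]
    p=cv2.undistortPoints(np.stack([u,v],-1).reshape(-1,1,2).astype(float),K,np.array([c["k1"],0,0,0.])).reshape(h,w,2) 
    # model: distorted = slope*(1+k1 r^2)
    z=c["range_z"]; P=np.dstack([p*z[...,None],z])
    Rm=cv2.Rodrigues(np.array(c["rvec"],float))[0]
    W=(P-np.array(c["tvec"]).reshape(3))@Rm
    W[z==0]=np.nan
    return W
E
python3 - <<'E'
from h import *
s=bot.sense(); print({k:np.round(v,3) for k,v in s.items()})
for n in("scene","top"):
    c=eyes.camera(n); cv2.imwrite(f"pics/{n}0.png",c["img"]); np.save(f"{n}0.npy",cloud(c)); print(n,c["vfov"],c["k1"],c["rvec"],c["tvec"])
E
```

```text
{'clock': np.float64(0.0), 'joint_positions': array([ 1.036,  0.277, -0.028,  1.268, -0.   ,  1.467]), 'joint_vel': array([-0.001,  0.001, -0.001,  0.001,  0.001, -0.   ]), 'tau': array([-0.0000e+00, -4.4551e+01,  2.9520e+01,  1.6000e-02, -0.0000e+00,
        0.0000e+00]), 'tool_pos': array([0.261, 0.567, 0.244]), 'tool_rot': array([-6.730e-01, -3.068e+00,  3.000e-03]), 'wrist_force': array([0.605, 0.135, 0.028]), 'wrist_torque': array([-0.031, -0.001, -0.037]), 'grasp_force': np.float64(0.0), 'width': np.float64(0.085)}
scene 43.451349172970254 -0.113983304391324 [ 2.40376262 -0.5915277   0.22800945] [-0.4817336   0.3358613   1.27993458]
top 53.24564035281976 -0.005566634385028541 [ 2.12623644 -2.14321053  0.18513237] [0.07046618 0.61208704 1.01359014]
```

View pics/scene0.png

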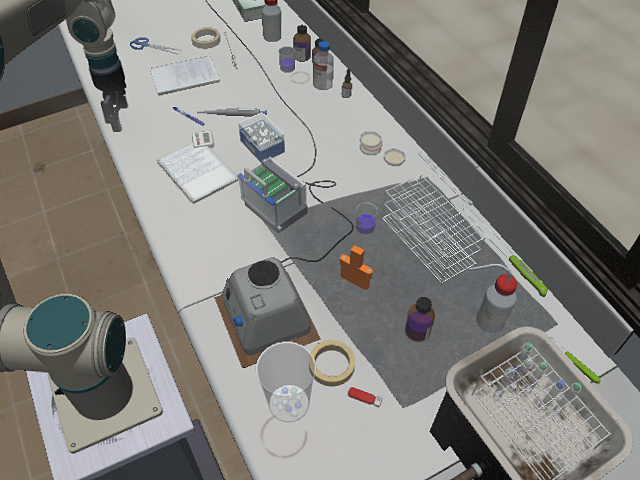

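View pics/top0.png

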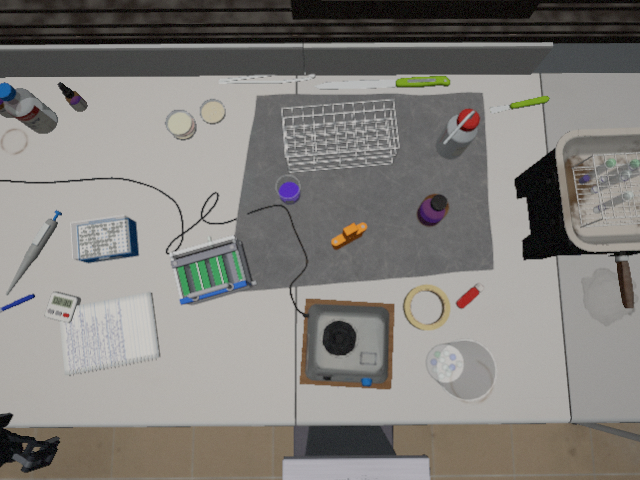

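The top view shows the caster at (210,270) with its blue front edge facing the robot, the filler at (349,235), beaker (289,190), bottle (432,210) and tape (427,307). In the scene view, the caster is at (272,192) and the filler at (355,268).

```bash
python3 - <<'E'
from h import *
S=cv2.imread("pics/scene0.png");T=cv2.imread("pics/top0.png")
a=cv2.resize(S[145:235,225:325],(600,540),interpolation=cv2.INTER_CUBIC)
b=cv2.resize(T[225:310,160:260],None,fx=6,fy=6,interpolation=cv2.INTER_CUBIC)
cv2.imwrite("pics/a.png",a);cv2.imwrite("pics/b.png",b)
for n,I in(("scene",S),("top",T)):
    W=np.load(n+"0.npy"); hsv=cv2.cvtColor(I,cv2.COLOR_BGR2HSV)
    print(n)
    for nm,lo,hi in(("orange",(5,170,90),(18,255,255)),("green",(50,100,60),(80,255,255)),("blue",(100,140,90),(118,255,255))):
        m=cv2.inRange(hsv,lo,hi)>0
        m&=(W[...,0]<0.75)&(W[...,1]>-0.15)&(W[...,1]<0.42)&(W[...,2]>0.01)&(W[...,2]<0.2)
        P=W[m]; print(nm,len(P),P.min(0).round(3),P.max(0).round(3))
        if nm=="orange":
            for z0,z1 in((.117,.135),(.062,.078)):
                Q=P[(P[:,2]>z0)&(P[:,2]<z1)]
                if len(Q)>8:
                    r=cv2.minAreaRect((Q[:,:2]*1000).astype(np.float32)); print(z0,len(Q),np.median(Q[:,2]),Q.mean(0).round(4),r)
        if nm=="green" and n=="top":
            k,l,st,ce=cv2.connectedComponentsWithStats(m.astype(np.uint8))
            for i in range(1,k):
                if st[i,4]>20:
                    Q=W[l==i];r=cv2.minAreaRect((Q[:,:2]*1000).astype(np.float32));print(st[i],ce[i],Q.mean(0).round(4),r)
E
```

```text
scene
orange 334 [ 0.606 -0.03   0.011] [0.657 0.049 0.134]
0.117 74 0.1276844502371793 [0.6311 0.0103 0.1275] ((631.6643676757812, 10.746417999267578), (19.294239044189453, 27.20490074157715), 28.972761154174805)
0.062 144 0.07205308006982568 [0.6328 0.0066 0.072 ] ((632.8423461914062, 11.178070068359375), (22.114948272705078, 84.23887634277344), 30.04222869873047)
green 259 [0.511 0.258 0.083] [0.592 0.369 0.149]
blue 111 [ 0.312 -0.031  0.087] [0.525 0.288 0.138]
top
orange 303 [ 0.605 -0.025  0.024] [0.656 0.048 0.132]
0.117 115 0.12754087107462592 [0.6302 0.0107 0.1272] ((630.9439086914062, 10.40386962890625), (17.642742156982422, 28.388147354125977), 27.372047424316406)
0.062 153 0.0723278412509604 [0.6267 0.0151 0.0725] ((630.1419067382812, 10.932807922363281), (18.450830459594727, 84.84961700439453), 29.428815841674805)
green 944 [0.5   0.238 0.038] [0.587 0.37  0.132]
[232 251  10  29  86] [236.47674419 264.76744186] [0.5597 0.248  0.1148] ((557.466064453125, 252.853515625), (58.75038528442383, 17.39742660522461), 14.144063949584961)
[218 255  11  28 122] [222.60655738 268.7
[... 186 characters left out ...]
548  0.2928 0.1131] ((549.4065551757812, 297.6971130371094), (64.48220825195312, 23.951921463012695), 16.383930206298828)
[198 260  13  29 204] [203.7254902  273.74509804] [0.5415 0.3152 0.1154] ((540.5355834960938, 315.2509460449219), (56.110801696777344, 16.653453826904297), 14.066744804382324)
[190 263  12  28 167] [195.08383234 276.31736527] [0.5365 0.3334 0.1135] ((535.8534545898438, 339.13665771484375), (59.587093353271484, 25.825084686279297), 16.738189697265625)
[178 266  12  29 182] [183.27472527 280.04945055] [0.5287 0.3569 0.1156] ((527.7902221679688, 356.99749755859375), (57.03778839111328, 15.14926815032959), 14.08518123626709)
blue 284 [ 0.315 -0.027  0.089] [0.527 0.357 0.173]
```

View pics/a.png

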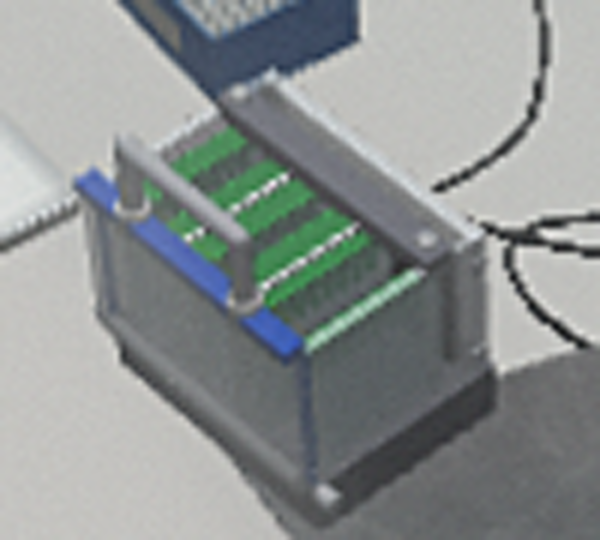

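View pics/b.png

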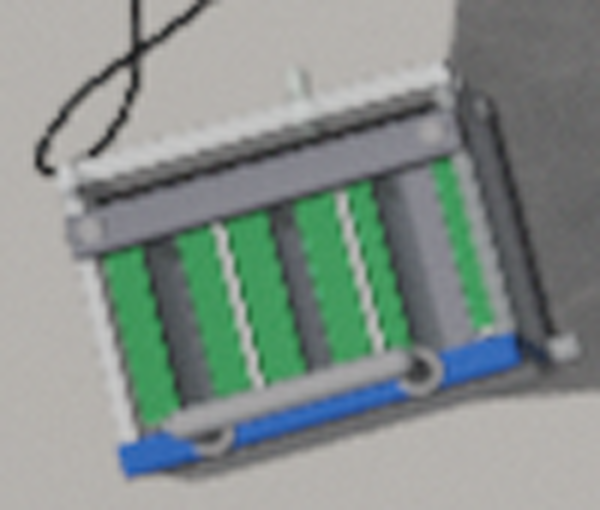

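In the scene crop the plate is shut, with the bail along (120,150)-(245,245). In the top crop the wide gap is the right bay, near (420,270), i.e. caster y -43. The cross bar runs (74,233)-(456,132) and the blue plate edge (123,460)-(516,347).

```bash
cat >> h.py <<'E'
def ray(c,uv,z):
    h=480;f=h/2/np.tan(np.radians(c["vfov"])/2);K=np.array([[f,0,c["cx"]],[0,f,c["cy"]],[0,0,1.]])
    p=cv2.undistortPoints(np.array(uv,float).reshape(-1,1,2),K,np.array([c["k1"],0,0,0.])).reshape(-1,2)
    Rm=cv2.Rodrigues(np.array(c["rvec"],float))[0]; t=np.array(c["tvec"]).reshape(3)
    C=-Rm.T@t; d=np.c_[p,np.ones(len(p))]@Rm
    return C+d*((z-C[2])/d[:,2])[:,None]
def proj(c,X):
    h=480;f=h/2/np.tan(np.radians(c["vfov"])/2);K=np.array([[f,0,c["cx"]],[0,f,c["cy"]],[0,0,1.]])
    return cv2.projectPoints(np.array(X,float).reshape(-1,1,3),np.array(c["rvec"],float),np.array(c["tvec"],float),K,np.array([c["k1"],0,0,0.]))[0].reshape(-1,2)
E
python3 - <<'E'
from h import *
import pickle
c=eyes.camera("top");s=eyes.camera("scene");pickle.dump((c,s),open("cams.pkl","wb"))
b=lambda L:(np.array(L,float)+.5)/6-.5+[160,225]
a=lambda L:(np.array(L,float)+.5)/6-.5+[225,145]
def rep(n,P):
    P=P*1000
    if len(P)==4: 
        m=P.mean(0); d=(P[0]+P[1]-P[2]-P[3]); 
    print(n,m[:2].round(1),"yaw",np.degrees(np.arctan2(-d[0],d[1])).round(1),"len",np.hypot(*d[:2])/2)
rep("bar top",ray(c,b([(80,255),(68,212),(462,155),(450,110)]),.13))
rep("blue top",ray(c,b([(118,445),(128,478),(520,362),(512,332)]),.13))
rep("bar scene",ray(s,a([(220,97),(268,72),(410,270),(455,245)]),.13))
rep("bail top",ray(c,b([(215,432),(215,432),(420,370),(420,370)]),.13))
# range based
for n,cc in(("top",c),("scene",s)):
    W=cloud(cc);m=(W[...,0]>.42)&(W[...,0]<.68)&(W[...,1]>.18)&(W[...,1]<.42)
    for z0,z1 in((.125,.137),(.158,.19)):
        Q=W[m&(W[...,2]>z0)&(W[...,2]<z1)];print(n,z0,len(Q),Q.mean(0).round(4),cv2.minAreaRect((Q[:,:2]*1000).astype(np.float32)))
# comb edges, top view
I=c["img"];hsv=cv2.cvtColor(I,cv2.COLOR_BGR2HSV);m=cv2.inRange(hsv,(50,100,60),(80,255,255))
v,u=np.nonzero(m[245:300,165:250]);P=ray(c,np.c_[u+165,v+245],.1155)[:,:2]*1000
for yaw in(14,15,16,17):
    t=np.radians(yaw);q=P@[-np.sin(t),np.cos(t)];H=np.histogram(q,np.arange(80,240,2))[0];print(yaw,(H.astype(float)**2).sum())
    if yaw in(15,16):print(dict(zip(np.arange(80,240,2)[H>-1].tolist(),H.tolist())))
E
```

```text
bar top [578.3 312.6] yaw 14.7 len 133.7244759125492
blue top [502.7 291.7] yaw 15.9 len 136.64223251690737
bar scene [581.3 313.8] yaw 11.6 len 133.3342609329206
bail top [503.8 292.5] yaw 16.5 len 71.47797680735121
top 0.125 1124 [0.5558 0.3059 0.13  ] ((548.9945678710938, 304.06689453125), (111.44699096679688, 138.46717834472656), 15.863085746765137)
top 0.158 224 [0.5023 0.2901 0.1741] ((502.6206359863281, 290.7560729980469), (10.196077346801758, 80.70268249511719), 15.84603500366211)
scene 0.125 651 [0.5537 0.3029 0.1303] ((550.085205078125, 304.66156005859375), (113.59076690673828, 141.81504821777344), 15.428955078125)
scene 0.158 137 [0.5033 0.2888 0.1727] ((504.0029296875, 291.24517822265625), (12.21878719329834, 82.43414306640625), 15.458341598510742)
14 24106.0
15 24530.0Traceback (most recent call last):
  File "<stdin>", line 25, in <module>
IndexError: boolean index did not match indexed array along axis 0; size of axis is 80 but size of corresponding boolean axis is 79
```

```bash
cat >> h.py <<'E'
ORG=np.array([.5065,.2925]);YAW=15.7
def cas(x,y,z):
    t=np.radians(YAW);return np.array([ORG[0]+x*np.cos(t)-y*np.sin(t),ORG[1]+x*np.sin(t)+y*np.cos(t),z])
def tocas(p):
    t=np.radians(YAW);d=np.array(p[:2])-ORG;return np.array([d[0]*np.cos(t)+d[1]*np.sin(t),-d[0]*np.sin(t)+d[1]*np.cos(t),p[2]])
def plan(pts,N,yaw=None,w=85,start=None):
    """pts: way points; N rows per leg; yaw: heading of tool y (deg) reached over the first leg"""
    s=bot.sense();Rm=R.from_rotvec(s["tool_rot"]).as_matrix();p=np.array(s["tool_pos"]) if start is None else start
    h=np.degrees(np.arctan2(Rm[1,1],Rm[0,1])); dr=0 if yaw is None else (h-yaw+90)%180-90
    print("heading",h.round(2),"tilt",Rm[:,2].round(4),"roll",round(dr,2))
    for i,q in enumerate(pts):
        rows=[];n=N[i]
        for k in range(n):
            d=(np.array(q)-p)/n/.05; l=Rm.T@d; ro=dr/n if i==0 else 0
            rows.append([w]+[round(float(v),3) for v in l]+[round(ro/5,3)])
            Rm=Rm@R.from_euler("z",ro,degrees=True).as_matrix()
        p=np.array(q);print(rows)
def st():
    s=bot.sense();print(round(s["clock"],2),"tcp",np.round(s["tool_pos"],4),"cas",(tocas(s["tool_pos"])*1000).round(1),"F",np.round(s["wrist_force"],1),"w",round(s["width"]*1000,1),"g",round(float(s["grasp_force"]),1))
E
python3 - <<'E'
from h import *
import pickle
c,s=pickle.load(open("cams.pkl","rb"))
I=c["img"];hsv=cv2.cvtColor(I,cv2.COLOR_BGR2HSV);m=cv2.inRange(hsv,(50,100,60),(80,255,255))
v,u=np.nonzero(m[245:300,165:250]);P=ray(c,np.c_[u+165,v+245],.1155)
q=np.array([tocas(p) for p in P])*1000;k=(q[:,0]>10)&(q[:,0]<58)
e=np.arange(-70,72,2);print(list(zip(e.tolist(),np.histogram(q[k,1],e)[0].tolist())))
plan([cas(-.004,0,.245),cas(-.004,0,.167)],[12,5],15.7)
E
```

```text
[(-70, 0), (-68, 0), (-66, 0), (-64, 0), (-62, 4), (-60, 22), (-58, 22), (-56, 20), (-54, 0), (-52, 0), (-50, 0), (-48, 0), (-46, 0), (-44, 0), (-42, 0), (-40, 0), (-38, 0), (-36, 0), (-34, 3), (-32, 22), (-30, 22), (-28, 22), (-26, 22), (-24, 11), (-22, 0), (-20, 2), (-18, 22), (-16, 22), (-14, 22), (-12, 22), (-10, 22), (-8, 22), (-6, 17), (-4, 0), (-2, 0), (0, 0), (2, 0), (4, 17), (6, 22), (8, 22), (10, 22), (12, 22), (14, 22), (16, 21), (18, 20), (20, 0), (22, 0), (24, 16), (26, 22), (28, 22), (30, 22), (32, 22), (34, 22), (36, 10), (38, 0), (40, 0), (42, 0), (44, 0), (46, 0), (48, 7), (50, 22), (52, 23), (54, 23), (56, 22), (58, 22), (60, 24), (62, 6), (64, 0), (66, 0), (68, 0)]
heading 65.26 tilt [-7.0e-04 -1.2e-03 -1.0e+00] roll 49.56
[[85, -0.558, -0.249, -0.0, np.float64(0.826)], [85, -0.574, -0.208, -0.0, np.float64(0.826)], [85, -0.588, -0.166, -0.0, np.float64(0.826)], [85, -0.598, -0.124, -0.0, np.float64(0.826)], [85, -0.605, -0.08, -0.0, np.float64(0.826)], [85, -0.61, -0.037, -0.0, np.float64(0.826)], [85, -0.611, 0.007, -0.0, np.float64(0.826)], [85, -0.609, 0.051, -0.0, np.float64(0.826)], [85, -0.603, 0.095, -0.0, np.float64(0.826)], [85, -0.595, 0.138, -0.0, np.float64(0.826)], [85, -0.583, 0.181, -0.0, np.float64(0.826)], [85, -0.569, 0.222, -0.0, np.float64(0.826)]]
[[85, 0.0, 0.0, 0.312, 0.0], [85, 0.0, 0.0, 0.312, 0.0], [85, 0.0, 0.0, 0.312, 0.0], [85, 0.0, 0.0, 0.312, 0.0], [85, 0.0, 0.0, 0.312, 0.0]]
```

{"method": "play_rows", "body": {"steps": [[85, -0.558, -0.249, 0, 0.826], [85, -0.574, -0.208, 0, 0.826], [85, -0.588, -0.166, 0, 0.826], [85, -0.598, -0.124, 0, 0.826], [85, -0.605, -0.08, 0, 0.826], [85, -0.61, -0.037, 0, 0.826], [85, -0.611, 0.007, 0, 0.826], [85, -0.609, 0.051, 0, 0.826], [85, -0.603, 0.095, 0, 0.826], [85, -0.595, 0.138, 0, 0.826], [85, -0.583, 0.181, 0, 0.826], [85, -0.569, 0.222, 0, 0.826]], "newtons": 30}}

```text
clock: 1.7
tool_pos: [0.5033, 0.2909, 0.2451]
tool_rot: [-1.9, -2.502, 0.001]
wrist_force: [0.5, 0.9, -0.5]
width: 0.0854
grasp_force: 0.0
```

```bash
python3 - <<'E'
from h import *
st();plan([cas(-.004,0,.167)],[5],15.7)
E
```

```text
1.7 tcp [0.5033 0.2909 0.2451] cas [ -3.5  -0.7 245.1] F [ 0.5  0.9 -0.5] w 85.4 g 0.0
heading 15.56 tilt [-4.e-04 -2.e-04 -1.e+00] roll -0.14
[[85, 0.003, -0.002, 0.312, np.float64(-0.006)], [85, 0.003, -0.002, 0.312, np.float64(-0.006)], [85, 0.003, -0.002, 0.312, np.float64(-0.006)], [85, 0.003, -0.002, 0.312, np.float64(-0.006)], [85, 0.003, -0.002, 0.312, np.float64(-0.006)]]
```

{"method": "play_rows", "body": {"steps": [[85, 0, 0, 0.4, 0], [85, 0, 0, 0.4, 0], [85, 0, 0, 0.4, 0], [70, 0, 0, 0.36, 0], [0, 0, 0, 0, 0], [0, 0, 0, 0, 0], [0, 0, 0, 0, 0], [0, 0, 0, 0, 0], [0, 0, 0, 0, 0]], "newtons": 30}}

```text
clock: 2.82
tool_pos: [0.5036, 0.2921, 0.1684]
tool_rot: [1.897, 2.503, 0.003]
wrist_force: [-2.0, -0.2, 3.6]
width: 0.0085
grasp_force: 29.4
```

```bash
python3 - <<'E'
from h import *
st()
E
```

```text
2.83 tcp [0.5036 0.2921 0.1684] cas [ -2.9   0.4 168.4] F [-2.  -0.2  3.6] w 8.5 g 29.4
```

```bash
python3 - <<'E'
import numpy as np
t=np.linspace(0,1.57,25);x=-4*np.cos(t)-130*np.sin(t);z=40+130*np.cos(t)-4*np.sin(t)
r=[[0,0,round(a,2),round(b,2),0] for a,b in zip(np.diff(x)/50,-np.diff(z)/50)];print(r[:12]);print(r[12:])
E
```

```text
[[0, 0, np.float64(-0.17), np.float64(0.01), 0], [0, 0, np.float64(-0.17), np.float64(0.02), 0], [0, 0, np.float64(-0.17), np.float64(0.03), 0], [0, 0, np.float64(-0.16), np.float64(0.04), 0], [0, 0, np.float64(-0.16), np.float64(0.05), 0], [0, 0, np.float64(-0.16), np.float64(0.06), 0], [0, 0, np.float64(-0.15), np.float64(0.07), 0], [0, 0, np.float64(-0.15), np.float64(0.08), 0], [0, 0, np.float64(-0.14), np.float64(0.09), 0], [0, 0, np.float64(-0.14), np.float64(0.1), 0], [0, 0, np.float64(-0.13), np.float64(0.11), 0], [0, 0, np.float64(-0.12), np.float64(0.12), 0]]
[[0, 0, np.float64(-0.11), np.float64(0.13), 0], [0, 0, np.float64(-0.1), np.float64(0.13), 0], [0, 0, np.float64(-0.09), np.float64(0.14), 0], [0, 0, np.float64(-0.09), np.float64(0.15), 0], [0, 0, np.float64(-0.08), np.float64(0.15), 0], [0, 0, np.float64(-0.07), np.float64(0.16), 0], [0, 0, np.float64(-0.06), np.float64(0.16), 0], [0, 0, np.float64(-0.04), np.float64(0.16), 0], [0, 0, np.float64(-0.03), np.float64(0.17), 0], [0, 0, np.float64(-0.02), np.float64(0.17), 0], [0, 0, np.float64(-0.01), np.float64(0.17), 0], [0, 0, np.float64(-0.0), np.float64(0.17), 0]]
```

{"method": "play_rows", "body": {"steps": [[0, 0, -0.17, 0.01, 0], [0, 0, -0.17, 0.02, 0], [0, 0, -0.17, 0.03, 0], [0, 0, -0.16, 0.04, 0], [0, 0, -0.16, 0.05, 0], [0, 0, -0.16, 0.06, 0], [0, 0, -0.15, 0.07, 0], [0, 0, -0.15, 0.08, 0], [0, 0, -0.14, 0.09, 0], [0, 0, -0.14, 0.1, 0], [0, 0, -0.13, 0.11, 0], [0, 0, -0.12, 0.12, 0]]}}

```text
clock: 4.32
tool_pos: [0.415, 0.2669, 0.1279]
tool_rot: [1.897, 2.504, -0.0]
wrist_force: [2.6, 0.3, -0.1]
width: 0.0086
grasp_force: 29.4
```

{"method": "play_rows", "body": {"steps": [[0, 0, -0.11, 0.13, 0], [0, 0, -0.1, 0.13, 0], [0, 0, -0.09, 0.14, 0], [0, 0, -0.09, 0.15, 0], [0, 0, -0.08, 0.15, 0], [0, 0, -0.07, 0.16, 0], [0, 0, -0.06, 0.16, 0], [0, 0, -0.04, 0.16, 0], [0, 0, -0.03, 0.17, 0], [0, 0, -0.02, 0.17, 0], [0, 0, -0.01, 0.17, 0], [0, 0, 0, 0.17, 0]]}}

```text
clock: 5.82
tool_pos: [0.3824, 0.258, 0.0368]
tool_rot: [1.897, 2.504, 0.001]
wrist_force: [-7.3, -8.7, 59.1]
width: 0.0084
grasp_force: 35.6
```

```bash
python3 - <<'E'
from h import *
st()
c=eyes.camera("scene");cv2.imwrite("pics/c.png",cv2.resize(c["img"][100:300,180:440],None,fx=3,fy=3))
E
```

```text
5.83 tcp [0.3824 0.258  0.0368] cas [-128.8    0.4   36.8] F [-7.3 -8.7 59.1] w 8.4 g 35.6
```

View pics/c.png

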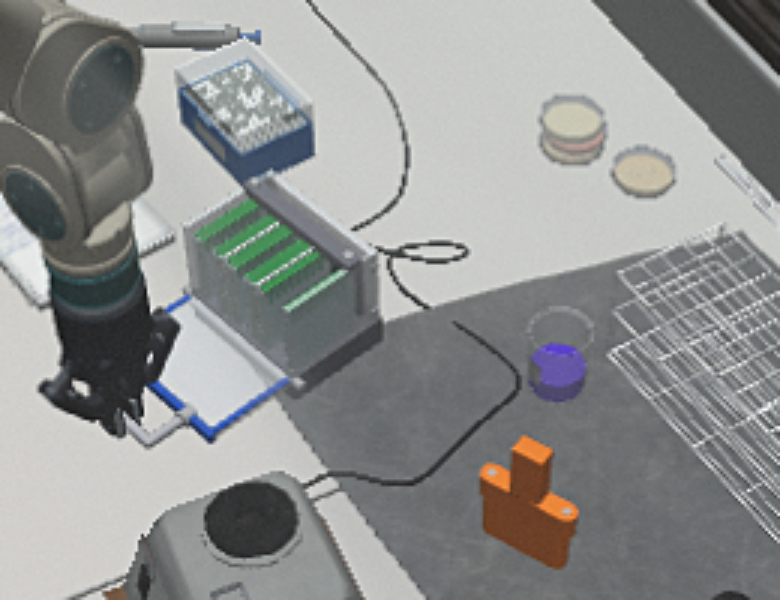

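The plate is flat: its blue edges lie on the bench side at about (210,430). The filler stands undisturbed at (530,505). I'll relieve the press and release.

{"method": "play_rows", "body": {"steps": [[0, 0, 0, -0.08, 0], [40, 0, 0, 0, 0], [40, 0, 0, 0, 0], [40, 0, 0, 0, 0], [40, 0, 0, -0.3, 0], [40, 0, 0, -0.9, 0], [60, 0, 0, -0.9, 0], [85, 0, 0, -0.9, 0], [85, 0, 0, -0.9, 0], [85, 0, 0, 0, 0]]}}

```text
clock: 7.12
tool_pos: [0.3842, 0.2591, 0.2396]
tool_rot: [1.895, 2.501, 0.014]
wrist_force: [0.6, 0.2, -0.4]
width: 0.0849
grasp_force: 0.0
```

```bash
python3 - <<'E'
from h import *
st();print(np.degrees(bot.sense()["joint_positions"]).round(1))
plan([[.631,.0107,.22],[.631,.0107,.108]],[12,5],29.3)
for n in("top","scene"):
    c=eyes.camera(n)
    W=cloud(c);t=np.array([tocas(p) for p in W.reshape(-1,3)])
    k=(t[:,0]>-.085)&(t[:,0]<-.01)&(abs(t[:,1])<.06)&(t[:,2]<.1);print(n,"plate z",np.nanmedian(t[k,2]),k.sum())
    k=(t[:,0]>-.14)&(t[:,0]<-.115)&(abs(t[:,1])<.04)&(t[:,2]>.02)&(t[:,2]<.08);print("bail",np.nanmean(t[k],0),k.sum())
E
```

```text
7.12 tcp [0.3842 0.2591 0.2396] cas [-126.8    1.   239.6] F [ 0.6  0.2 -0.4] w 84.9 g 0.0
[ 26.   -0.9 -21.5  68.9   0.  100.3]
heading 15.7 tilt [ 0.0087  0.0045 -1.    ] roll -13.6
[[85, -0.51, 0.284, 0.034, np.float64(-0.227)], [85, -0.516, 0.273, 0.034, np.float64(-0.227)], [85, -0.521, 0.263, 0.034, np.float64(-0.227)], [85, -0.526, 0.253, 0.034, np.float64(-0.227)], [85, -0.531, 0.242, 0.034, np.float64(-0.227)], [85, -0.536, 0.232, 0.034, np.float64(-0.227)], [85, -0.54, 0.221, 0.034, np.float64(-0.227)], [85, -0.544, 0.21, 0.034, np.float64(-0.227)], [85, -0.548, 0.2, 0.034, np.float64(-0.227)], [85, -0.552, 0.189, 0.034, np.float64(-0.227)], [85, -0.556, 0.178, 0.034, np.float64(-0.227)], [85, -0.559, 0.167, 0.034, np.float64(-0.227)]]
[[85, 0.0, -0.004, 0.448, 0.0], [85, 0.0, -0.004, 0.448, 0.0], [85, 0.0, -0.004, 0.448, 0.0], [85, 0.0, -0.004, 0.448, 0.0], [85, 0.0, -0.004, 0.448, 0.0]]
top plate z 0.04077763182400661 1670
bail [-0.1288783  -0.00805623  0.04051299] 174
scene plate z 0.04010616043946911 1233
bail [-0.12790658 -0.00087103  0.04051958] 127
```

{"method": "play_rows", "body": {"steps": [[85, -0.51, 0.284, 0.034, -0.227], [85, -0.516, 0.273, 0.034, -0.227], [85, -0.521, 0.263, 0.034, -0.227], [85, -0.526, 0.253, 0.034, -0.227], [85, -0.531, 0.242, 0.034, -0.227], [85, -0.536, 0.232, 0.034, -0.227], [85, -0.54, 0.221, 0.034, -0.227], [85, -0.544, 0.21, 0.034, -0.227], [85, -0.548, 0.2, 0.034, -0.227], [85, -0.552, 0.189, 0.034, -0.227], [85, -0.556, 0.178, 0.034, -0.227], [85, -0.559, 0.167, 0.034, -0.227]]}}

```text
clock: 8.72
tool_pos: [0.6272, 0.0086, 0.2115]
tool_rot: [-1.584, -2.708, 0.003]
wrist_force: [0.3, -0.5, -0.5]
width: 0.0848
grasp_force: 0.0
```

{"method": "play_rows", "body": {"steps": [[85, 0, 0, 0, 0], [85, 0, 0, 0, 0]]}}

```text
clock: 8.98
tool_pos: [0.6267, 0.0096, 0.2124]
tool_rot: [-1.585, -2.708, 0.002]
wrist_force: [0.4, 1.1, 0.0]
width: 0.085
grasp_force: 0.0
```

```bash
python3 - <<'E'
from h import *
st();plan([[.631,.0107,.108]],[5],29.3)
E
```

```text
8.97 tcp [0.6267 0.0096 0.2124] cas [  39.1 -304.9  212.4] F [0.4 1.1 0. ] w 85.0 g 0.0
heading 29.31 tilt [-3.6e-03  8.0e-04 -1.0e+00] roll 0.01
[[85, -0.006, 0.018, 0.418, np.float64(0.0)], [85, -0.006, 0.018, 0.418, np.float64(0.0)], [85, -0.006, 0.018, 0.418, np.float64(0.0)], [85, -0.006, 0.018, 0.418, np.float64(0.0)], [85, -0.006, 0.018, 0.418, np.float64(0.0)]]
```

{"method": "play_rows", "body": {"steps": [[85, -0.006, 0.018, 0.418, 0], [85, -0.006, 0.018, 0.418, 0], [85, -0.006, 0.018, 0.418, 0], [85, -0.006, 0.018, 0.418, 0], [85, -0.006, 0.018, 0.418, 0], [85, 0, 0, 0, 0], [12, 0, 0, 0, 0], [12, 0, 0, 0, 0], [12, 0, 0, 0, 0], [12, 0, 0, 0, 0], [12, 0, 0, 0, 0], [12, 0, 0, 0, 0]], "newtons": 60}}

```text
clock: 10.48
tool_pos: [0.6335, 0.0099, 0.1102]
tool_rot: [1.586, 2.71, 0.001]
wrist_force: [-0.5, 0.1, 4.7]
width: 0.0169
grasp_force: 59.0
```

```bash
python3 - <<'E'
from h import *
st();s=bot.sense();p=np.array(s["tool_pos"])
Rm=R.from_rotvec(s["tool_rot"]).as_matrix();print(Rm[:,2].round(4))
q=p+[0,0,.1]
plan([q],[4],None,12)
E
```

```text
10.47 tcp [0.6335 0.0099 0.1102] cas [  45.8 -306.4  110.2] F [-0.5  0.1  4.7] w 16.9 g 59.0
[ 1.5e-03 -2.0e-04 -1.0e+00]
heading 29.31 tilt [ 1.5e-03 -2.0e-04 -1.0e+00] roll 0
[[12, -0.0, 0.001, -0.5, 0.0], [12, -0.0, 0.001, -0.5, 0.0], [12, -0.0, 0.001, -0.5, 0.0], [12, -0.0, 0.001, -0.5, 0.0]]
```

{"method": "play_rows", "body": {"steps": [[12, 0, 0, -0.2, 0], [12, 0, 0, -0.5, 0], [12, 0, 0, -0.8, 0], [12, 0, 0, -0.8, 0], [12, 0, 0, -0.7, 0], [12, 0, 0, 0, 0]]}}

```text
clock: 11.22
tool_pos: [0.6348, 0.0099, 0.2631]
tool_rot: [1.584, 2.706, 0.005]
wrist_force: [0.1, 0.1, -2.1]
width: 0.0171
grasp_force: 58.8
```

```bash
python3 - <<'E'
from h import *
st();plan([[.48,.14,.26],cas(-.062,-.043,.26)],[17,4],105.7,12)
W=np.load("top0.npy");k=(W[...,1]>-.06)&(W[...,1]<.13)&(W[...,0]<.55);print("hot",np.nanmax(W[k],0))
E
```

```text
11.22 tcp [0.6348 0.0099 0.2631] cas [  47.  -306.7  263.1] F [ 0.1  0.1 -2.1] w 17.1 g 58.8
heading 29.32 tilt [ 6.6e-03 -5.0e-04 -1.0e+00] roll -76.38
[[12, 0.223, -0.084, 0.002, np.float64(-0.899)], [12, 0.228, -0.066, 0.002, np.float64(-0.899)], [12, 0.233, -0.048, 0.002, np.float64(-0.899)], [12, 0.236, -0.03, 0.002, np.float64(-0.899)], [12, 0.238, -0.011, 0.002, np.float64(-0.899)], [12, 0.238, 0.008, 0.002, np.float64(-0.899)], [12, 0.236, 0.026, 0.002, np.float64(-0.899)], [12, 0.234, 0.045, 0.002, np.float64(-0.899)], [12, 0.229, 0.063, 0.002, np.float64(-0.899)], [12, 0.224, 0.081, 0.002, np.float64(-0.899)], [12, 0.217, 0.098, 0.002, np.float64(-0.899)], [12, 0.208, 0.115, 0.002, np.float64(-0.899)], [12, 0.199, 0.131, 0.002, np.float64(-0.899)], [12, 0.188, 0.146, 0.002, np.float64(-0.899)], [12, 0.176, 0.16, 0.002, np.float64(-0.899)], [12, 0.163, 0.173, 0.002, np.float64(-0.899)], [12, 0.149, 0.185, 0.002, np.float64(-0.899)]]
[[12, -0.024, 0.483, -0.001, 0.0], [12, -0.024, 0.483, -0.001, 0.0], [12, -0.024, 0.483, -0.001, 0.0], [12, -0.024, 0.483, -0.001, 0.0]]
hot [0.54999233 0.12993934 0.16761659]
```

```bash
python3 - <<'E'
from h import *
W=np.load("top0.npy");k=(W[...,1]>-.06)&(W[...,1]<.18)&(W[...,0]<.6)
for z in(.03,.1,.13):
    Q=W[k&(W[...,2]>z)];print(z,len(Q),np.percentile(Q,[1,99],axis=0).round(3).tolist())
E
```

```text
0.03 6103 [[0.317, -0.059, 0.044], [0.476, 0.104, 0.163]]
0.1 4860 [[0.331, -0.056, 0.101], [0.463, 0.09, 0.164]]
0.13 3583 [[0.347, -0.048, 0.13], [0.453, 0.081, 0.164]]
```

{"method": "play_rows", "body": {"steps": [[12, 0.223, -0.084, 0, -0.899], [12, 0.228, -0.066, 0, -0.899], [12, 0.233, -0.048, 0, -0.899], [12, 0.236, -0.03, 0, -0.899], [12, 0.238, -0.011, 0, -0.899], [12, 0.238, 0.008, 0, -0.899], [12, 0.236, 0.026, 0, -0.899], [12, 0.234, 0.045, 0, -0.899], [12, 0.229, 0.063, 0, -0.899], [12, 0.224, 0.081, 0, -0.899], [12, 0.217, 0.098, 0, -0.899], [12, 0.208, 0.115, 0, -0.899]]}}

```text
clock: 12.72
tool_pos: [0.5218, 0.1021, 0.2572]
tool_rot: [-0.18, -3.132, 0.001]
wrist_force: [-0.2, -0.7, -1.0]
width: 0.017
grasp_force: 58.7
```

{"method": "play_rows", "body": {"steps": [[12, 0.199, 0.131, 0, -0.899], [12, 0.188, 0.146, 0, -0.899], [12, 0.176, 0.16, 0, -0.899], [12, 0.163, 0.173, 0, -0.899], [12, 0.149, 0.185, 0, -0.899], [12, -0.024, 0.483, 0, 0], [12, -0.024, 0.483, 0, 0], [12, -0.024, 0.483, 0, 0], [12, -0.024, 0.483, 0, 0], [12, 0, 0, 0, 0], [12, 0, 0, 0, 0], [12, 0, 0, 0, 0]]}}

```text
clock: 14.22
tool_pos: [0.4564, 0.2337, 0.2589]
tool_rot: [0.428, -3.111, 0.001]
wrist_force: [0.3, -0.1, -2.3]
width: 0.0172
grasp_force: 58.8
```

```bash
python3 - <<'E'
from h import *
st();plan([cas(-.062,-.043,.26),cas(-.062,-.043,.158)],[1,4],105.7,12)
E
```

```text
14.22 tcp [0.4564 0.2337 0.2589] cas [-64.2 -43.1 258.9] F [ 0.3 -0.1 -2.3] w 17.2 g 58.8
heading 105.68 tilt [-9.e-04 -6.e-04 -1.e+00] roll -0.02
[[12, -0.044, 0.002, -0.022, np.float64(-0.004)]]
[[12, -0.001, 0.0, 0.51, 0.0], [12, -0.001, 0.0, 0.51, 0.0], [12, -0.001, 0.0, 0.51, 0.0], [12, -0.001, 0.0, 0.51, 0.0]]
```

{"method": "play_rows", "body": {"steps": [[12, 0, 0, 0.5, 0], [12, 0, 0, 0.5, 0], [12, 0, 0, 0.5, 0], [12, 0, 0, 0.5, 0], [12, 0, 0, 0, 0], [12, 0, 0, 0, 0]]}}

```text
clock: 14.98
tool_pos: [0.4572, 0.2343, 0.1603]
tool_rot: [-0.429, 3.111, 0.0]
wrist_force: [-0.2, 0.3, -1.0]
width: 0.0172
grasp_force: 58.8
```

```bash
python3 - <<'E'
from h import *
st()
for n in("top","scene"):
    c=eyes.camera(n);W=cloud(c);I=c["img"];np.save(n+"1.npy",W)
    m=cv2.inRange(cv2.cvtColor(I,cv2.COLOR_BGR2HSV),(5,150,60),(18,255,255))>0
    m&=(W[...,1]>.15)&(W[...,1]<.33)&(W[...,0]>.35)
    t=np.array([tocas(p) for p in W[m]])*1000
    print(n,len(t),np.percentile(t,[1,50,99],axis=0).round(1).tolist())
    k=t[:,2]>112
    q=t[k];print(cv2.minAreaRect(q[:,:2].astype(np.float32)) if len(q)>5 else len(q))
    v,u=np.nonzero(m);print(u.min(),u.max(),v.min(),v.max())
    if n=="scene":cv2.imwrite("pics/d.png",cv2.resize(I[130:240,200:330],None,fx=5,fy=5,interpolation=cv2.INTER_CUBIC))
    else:cv2.imwrite("pics/e.png",cv2.resize(I[220:320,150:270],None,fx=6,fy=6,interpolation=cv2.INTER_CUBIC))
    if n=="top":np.save("I1.npy",I)
E
```

```text
14.97 tcp [0.4572 0.2343 0.1603] cas [-63.2 -42.7 160.3] F [-0.2  0.3 -1. ] w 17.2 g 58.8
top 148 [[-106.1, -73.4, 73.5], [-91.3, -51.7, 120.9], [-50.6, -35.8, 293.9]]
((-90.03721618652344, -52.630943298339844), (23.19289779663086, 41.423282623291016), 38.49298095703125)
241 253 300 335
scene 197 [[-108.0, -54.1, 54.5], [-88.4, -45.0, 122.1], [-24.3, -33.9, 179.8]]
((-64.06544494628906, -42.69296646118164), (89.13902282714844, 20.38718032836914), 4.291147232055664)
234 262 195 239
```

View pics/d.png

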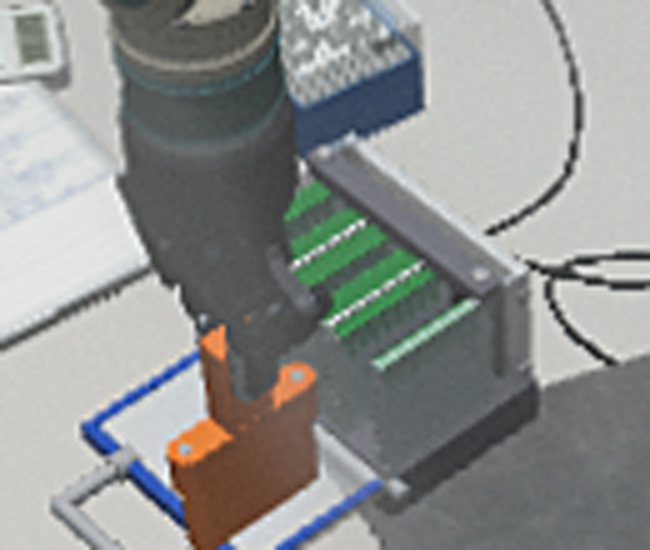

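View pics/e.png

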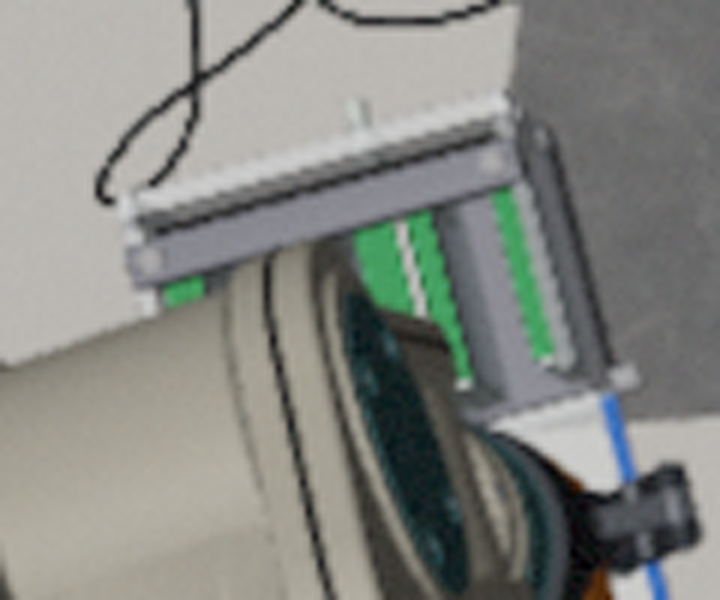

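The scene crop shows the block upright over the flat plate at (240,440), lined up with the right-hand gap. The top crop shows that gap clear near (490,290). I'll lower it and start feeding in.

{"method": "play_rows", "body": {"steps": [[12, 0, 0, 0.08, 0], [12, 0, 0, 0.08, 0], [12, -0.3, -0.005, 0, 0], [12, -0.25, 0, 0, 0], [12, -0.15, 0, 0, 0], [12, -0.15, 0, 0, 0], [12, -0.15, 0, 0, 0], [12, 0, 0, 0, 0]]}}

```text
clock: 16.08
tool_pos: [0.5053, 0.248, 0.1514]
tool_rot: [-0.43, 3.112, 0.0]
wrist_force: [-0.3, 0.0, -0.7]
width: 0.017
grasp_force: 58.8
```

```bash
python3 - <<'E'
from h import *
st();plan([cas(.04,-.043,.152)],[10],105.7,12)
E
```

```text
16.07 tcp [0.5053 0.248  0.1514] cas [-13.2 -42.6 151.4] F [-0.3  0.  -0.7] w 17.0 g 58.8
heading 105.73 tilt [ 4.e-04  1.e-04 -1.e+00] roll 0.03
[[12, -0.106, -0.001, -0.001, np.float64(0.001)], [12, -0.106, -0.001, -0.001, np.float64(0.001)], [12, -0.106, -0.001, -0.001, np.float64(0.001)], [12, -0.106, -0.001, -0.001, np.float64(0.001)], [12, -0.106, -0.001, -0.001, np.float64(0.001)], [12, -0.106, -0.001, -0.001, np.float64(0.001)], [12, -0.106, -0.001, -0.001, np.float64(0.001)], [12, -0.106, -0.001, -0.001, np.float64(0.001)], [12, -0.106, -0.001, -0.001, np.float64(0.001)], [12, -0.106, -0.001, -0.001, np.float64(0.001)]]
```

{"method": "play_rows", "body": {"steps": [[12, -0.1, -0.001, 0, 0], [12, -0.1, -0.001, 0, 0], [12, -0.1, -0.001, 0, 0], [12, -0.1, -0.001, 0, 0], [12, -0.1, -0.001, 0, 0], [12, -0.1, -0.001, 0, 0], [12, -0.1, -0.001, 0, 0], [12, -0.1, -0.001, 0, 0], [12, -0.1, -0.001, 0, 0], [12, 0, 0, 0, 0]]}}

```text
clock: 17.32
tool_pos: [0.5486, 0.2597, 0.1515]
tool_rot: [-0.43, 3.112, 0.0]
wrist_force: [0.2, 0.2, -1.8]
width: 0.0169
grasp_force: 58.8
```

```bash
python3 - <<'E'
from h import *
st();plan([cas(.04,-.043,.152)],[1],105.7,12)
E
```

```text
17.32 tcp [0.5486 0.2597 0.1515] cas [ 31.6 -43.  151.5] F [ 0.2  0.2 -1.8] w 16.9 g 58.8
heading 105.73 tilt [ 3.e-04  1.e-04 -1.e+00] roll 0.03
[[12, -0.168, -0.0, -0.011, np.float64(0.006)]]
```

{"method": "play_rows", "body": {"steps": [[12, -0.06, 0, 0.03, 0], [12, -0.04, 0, 0.02, 0], [12, -0.02, 0, 0, 0], [12, 0, 0, 0, 0]]}}

```text
clock: 17.82
tool_pos: [0.5539, 0.2612, 0.1489]
tool_rot: [0.43, -3.112, -0.0]
wrist_force: [0.4, 0.4, -0.9]
width: 0.0171
grasp_force: 58.8
```

{"method": "play_rows", "body": {"steps": [[12, -0.02, 0, 0, 0], [12, -0.02, 0, 0, 0], [12, 0, 0, 0, 0]]}}

```text
clock: 18.2
tool_pos: [0.5559, 0.2618, 0.149]
tool_rot: [-0.43, 3.112, 0.0]
wrist_force: [0.4, -0.4, -0.6]
width: 0.0176
grasp_force: 58.8
```

{"method": "play_rows", "body": {"steps": [[12, -0.02, 0, 0, 0], [12, 0, 0, 0, 0]]}}

```text
clock: 18.45
tool_pos: [0.5569, 0.262, 0.1489]
tool_rot: [-0.43, 3.112, 0.0]
wrist_force: [-0.9, -0.3, -1.8]
width: 0.0171
grasp_force: 58.8
```

```bash
python3 - <<'E'
from h import *
st()
E
```

```text
18.45 tcp [0.5569 0.262  0.1489] cas [ 40.2 -43.  148.9] F [-0.9 -0.3 -1.8] w 17.1 g 58.8
```

Near contact: 1 mm nudges until the strip's preload (~4.5 N) shows.

{"method": "play_rows", "body": {"steps": [[12, -0.02, 0, 0, 0], [12, 0, 0, 0, 0]]}}

```text
clock: 18.7
tool_pos: [0.5578, 0.2623, 0.1489]
tool_rot: [-0.43, 3.112, 0.0]
wrist_force: [-0.6, 0.0, -0.9]
width: 0.0171
grasp_force: 58.8
```

{"method": "play_rows", "body": {"steps": [[12, -0.02, 0, 0, 0], [12, 0, 0, 0, 0]]}}

```text
clock: 18.95
tool_pos: [0.5588, 0.2626, 0.1489]
tool_rot: [-0.43, 3.112, 0.0]
wrist_force: [-1.0, -0.2, -0.9]
width: 0.0174
grasp_force: 58.8
```

{"method": "play_rows", "body": {"steps": [[12, -0.01, 0, 0.02, 0], [12, 0, 0, 0, 0]]}}

```text
clock: 19.2
tool_pos: [0.5593, 0.2627, 0.1482]
tool_rot: [-0.43, 3.112, 0.0]
wrist_force: [-0.6, -0.6, 0.2]
width: 0.0171
grasp_force: 59.1
```

{"method": "play_rows", "body": {"steps": [[12, -0.02, 0, 0, 0], [12, 0, 0, 0, 0]]}}

```text
clock: 19.45
tool_pos: [0.5597, 0.2628, 0.1483]
tool_rot: [0.43, -3.111, 0.0]
wrist_force: [-2.9, -1.5, 5.4]
width: 0.0172
grasp_force: 59.5
```

{"method": "play_rows", "body": {"steps": [[12, -0.02, 0, 0, 0], [12, 0, 0, 0, 0]]}}

```text
clock: 19.7
tool_pos: [0.5602, 0.263, 0.1483]
tool_rot: [0.43, -3.11, 0.0]
wrist_force: [-4.4, -1.8, 6.3]
width: 0.0171
grasp_force: 60.1
```

```bash
python3 - <<'E'
from h import *
st()
for n in("top","scene"):
    c=eyes.camera(n);W=cloud(c);I=c["img"]
    m=cv2.inRange(cv2.cvtColor(I,cv2.COLOR_BGR2HSV),(5,150,60),(18,255,255))>0
    m&=(W[...,1]>.2)&(W[...,1]<.33)&(W[...,0]>.45)
    t=np.array([tocas(p) for p in W[m]]).reshape(-1,3)*1000
    if len(t): print(n,len(t),np.percentile(t,[1,50,99],axis=0).round(1).tolist())
    if n=="scene":cv2.imwrite("pics/f.png",cv2.resize(I[130:240,200:330],None,fx=5,fy=5,interpolation=cv2.INTER_CUBIC))
E
```

```text
19.7 tcp [0.5602 0.263  0.1483] cas [ 43.8 -42.9 148.3] F [-4.4 -1.8  6.3] w 17.1 g 60.1
top 171 [[-2.4, -65.7, 63.6], [16.7, -46.2, 111.3], [30.7, -32.1, 272.0]]
scene 85 [[-0.3, -51.4, 104.2], [28.1, -42.8, 112.3], [70.5, -34.2, 169.0]]
```

View pics/f.png

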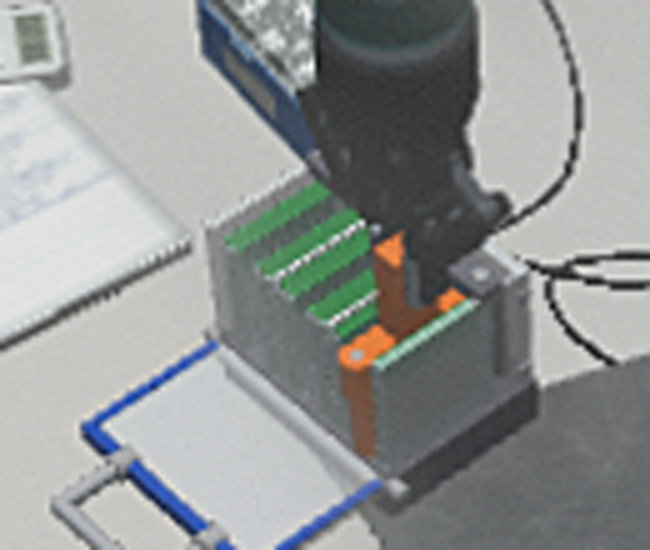

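The block is upright in the right gap under the bar, with its front end slightly proud near (355,360). I'll take out the floor load and confirm contact with the strip.

{"method": "play_rows", "body": {"steps": [[12, 0, 0, -0.01, 0], [12, -0.02, 0, 0, 0], [12, 0, 0, 0, 0]]}}

```text
clock: 20.18
tool_pos: [0.5605, 0.2631, 0.1484]
tool_rot: [0.43, -3.109, 0.001]
wrist_force: [-6.4, -2.8, 6.0]
width: 0.017
grasp_force: 59.9
```

{"method": "play_rows", "body": {"steps": [[12, -0.02, 0, 0, 0], [12, 0, 0, 0, 0]]}}

```text
clock: 20.42
tool_pos: [0.5608, 0.2632, 0.1484]
tool_rot: [0.43, -3.107, 0.001]
wrist_force: [-7.7, -2.6, 7.5]
width: 0.017
grasp_force: 60.1
```

```bash
python3 - <<'E'
from h import *
st()
E
```

```text
20.43 tcp [0.5608 0.2632 0.1484] cas [ 44.4 -42.9 148.4] F [-7.7 -2.6  7.5] w 17.0 g 60.1
```

{"method": "play_rows", "body": {"steps": [[12, 0.02, 0, 0, 0], [40, 0, 0, 0, 0], [40, 0, 0, 0, 0], [40, 0, 0, 0, 0], [40, 0, 0, -0.3, 0], [40, 0, 0, -0.6, 0], [40, 0, 0, -0.8, 0], [40, 0, 0, -0.6, 0], [40, 0, 0, 0, 0]]}}

```text
clock: 21.55
tool_pos: [0.5644, 0.2643, 0.2681]
tool_rot: [-0.429, 3.104, 0.003]
wrist_force: [1.3, -0.2, -0.7]
width: 0.0398
grasp_force: 0.0
```

```bash
python3 - <<'E'
from h import *
st();plan([cas(-.130,0,.245),cas(-.130,0,.032)],[19,6],15.7,40)
E
```

```text
21.55 tcp [0.5644 0.2643 0.2681] cas [ 48.1 -42.8 268.1] F [ 1.3 -0.2 -0.7] w 39.8 g 0.0
heading 105.74 tilt [ 0.0079  0.0027 -1.    ] roll -89.96
[[40, 0.188, 0.045, 0.023, np.float64(-0.947)], [40, 0.183, 0.061, 0.023, np.float64(-0.947)], [40, 0.178, 0.075, 0.023, np.float64(-0.947)], [40, 0.171, 0.09, 0.023, np.float64(-0.947)], [40, 0.163, 0.104, 0.023, np.float64(-0.947)], [40, 0.154, 0.117, 0.023, np.float64(-0.947)], [40, 0.144, 0.129, 0.023, np.float64(-0.947)], [40, 0.132, 0.14, 0.023, np.float64(-0.947)], [40, 0.12, 0.151, 0.023, np.float64(-0.947)], [40, 0.108, 0.16, 0.023, np.float64(-0.947)], [40, 0.094, 0.169, 0.023, np.float64(-0.947)], [40, 0.08, 0.176, 0.023, np.float64(-0.947)], [40, 0.065, 0.182, 0.023, np.float64(-0.947)], [40, 0.05, 0.187, 0.023, np.float64(-0.947)], [40, 0.034, 0.19, 0.023, np.float64(-0.947)], [40, 0.018, 0.192, 0.023, np.float64(-0.947)], [40, 0.002, 0.193, 0.023, np.float64(-0.947)], [40, -0.014, 0.193, 0.023, np.float64(-0.947)], [40, -0.029, 0.191, 0.023, np.float64(-0.947)]]
[[40, 0.0, 0.006, 0.71, 0.0], [40, 0.0, 0.006, 0.71, 0.0], [40, 0.0, 0.006, 0.71, 0.0], [40, 0.0, 0.006, 0.71, 0.0], [40, 0.0, 0.006, 0.71, 0.0], [40, 0.0, 0.006, 0.71, 0.0]]
```

{"method": "play_rows", "body": {"steps": [[40, 0.188, 0.045, 0.023, -0.947], [40, 0.183, 0.061, 0.023, -0.947], [40, 0.178, 0.075, 0.023, -0.947], [40, 0.171, 0.09, 0.023, -0.947], [40, 0.163, 0.104, 0.023, -0.947], [40, 0.154, 0.117, 0.023, -0.947], [40, 0.144, 0.129, 0.023, -0.947], [40, 0.132, 0.14, 0.023, -0.947], [40, 0.12, 0.151, 0.023, -0.947], [40, 0.108, 0.16, 0.023, -0.947], [40, 0.094, 0.169, 0.023, -0.947], [40, 0.08, 0.176, 0.023, -0.947]]}}

```text
clock: 23.05
tool_pos: [0.4454, 0.2587, 0.2486]
tool_rot: [1.861, -2.529, -0.001]
wrist_force: [0.6, 0.2, 0.5]
width: 0.0399
grasp_force: 0.0
```

{"method": "play_rows", "body": {"steps": [[40, 0.065, 0.182, 0.023, -0.947], [40, 0.05, 0.187, 0.023, -0.947], [40, 0.034, 0.19, 0.023, -0.947], [40, 0.018, 0.192, 0.023, -0.947], [40, 0.002, 0.193, 0.023, -0.947], [40, -0.014, 0.193, 0.023, -0.947], [40, -0.029, 0.191, 0.023, -0.947], [40, 0, 0, 0, 0], [40, 0, 0, 0, 0]]}}

```text
clock: 24.18
tool_pos: [0.3788, 0.2564, 0.2413]
tool_rot: [2.503, -1.899, -0.0]
wrist_force: [-0.2, 0.0, -0.7]
width: 0.04
grasp_force: 0.0
```

```bash
python3 - <<'E'
from h import *
st();plan([cas(-.130,0,.032)],[6],15.7,40)
for n in("top","scene"):
    c=eyes.camera(n);W=cloud(c);I=c["img"]
    m=cv2.inRange(cv2.cvtColor(I,cv2.COLOR_BGR2HSV),(5,150,60),(18,255,255))>0
    m&=(W[...,1]>.2)&(W[...,1]<.33)&(W[...,0]>.45)
    t=np.array([tocas(p) for p in W[m]]).reshape(-1,3)*1000
    print(n,len(t),np.percentile(t,[1,50,99],axis=0).round(1).tolist())
    q=t[t[:,2]>155];print(len(q),q.mean(0) if len(q) else 0,cv2.minAreaRect(q[:,:2].astype(np.float32)) if len(q)>5 else 0)
E
```

```text
24.18 tcp [0.3788 0.2564 0.2413] cas [-1.327e+02 -2.000e-01  2.413e+02] F [-0.2  0.  -0.7] w 40.0 g 0.0
heading -164.37 tilt [-2.e-04 -2.e-04 -1.e+00] roll -0.07
[[40, -0.001, -0.009, 0.698, np.float64(-0.002)], [40, -0.001, -0.009, 0.698, np.float64(-0.002)], [40, -0.001, -0.009, 0.698, np.float64(-0.002)], [40, -0.001, -0.009, 0.698, np.float64(-0.002)], [40, -0.001, -0.009, 0.698, np.float64(-0.002)], [40, -0.001, -0.009, 0.698, np.float64(-0.002)]]
top 338 [[-2.2, -53.1, 64.4], [30.3, -46.4, 132.6], [67.7, -31.8, 168.0]]
134 [ 39.29197113 -45.15916477 164.99589541] ((39.55704879760742, -44.66789627075195), (28.16644287109375, 17.13953399658203), 1.5274022817611694)
scene 120 [[-0.6, -52.3, 107.6], [33.7, -43.9, 114.1], [72.9, -34.2, 170.9]]
54 [ 41.04471922 -43.72148651 165.60584302] ((41.708099365234375, -43.35462951660156), (16.240787506103516, 27.531309127807617), 79.62272644042969)
```

The block stands at caster x ≈ 40, with its top at z 165, upright and against the strip.

{"method": "play_rows", "body": {"steps": [[40, 0, -0.01, 0.7, 0], [40, 0, -0.01, 0.7, 0], [40, 0, -0.01, 0.7, 0], [40, 0, -0.01, 0.7, 0], [40, 0, -0.01, 0.7, 0], [40, 0, -0.01, 0.65, 0], [40, 0, 0, 0, 0], [0, 0, 0, 0, 0], [0, 0, 0, 0, 0], [0, 0, 0, 0, 0], [0, 0, 0, 0, 0]], "newtons": 40}}

```text
clock: 25.65
tool_pos: [0.3824, 0.2578, 0.0356]
tool_rot: [-2.503, 1.896, -0.001]
wrist_force: [-2.1, -0.8, 7.3]
width: 0.0083
grasp_force: 39.2
```

```bash
python3 - <<'E'
from h import *
st();p=tocas(bot.sense()["tool_pos"])*1000
t=np.linspace(1.57,0.06,25);x=-4*np.cos(t)-130*np.sin(t);z=40+130*np.cos(t)-4*np.sin(t)
print(x[-1],z[-1])
r=[[0,0,float(round(-a,2)),float(round(b,2)),0] for a,b in zip(np.diff(x)/50,-np.diff(z)/50)];print(r[:12]);print(r[12:])
E
```

```text
25.65 tcp [0.3824 0.2578 0.0356] cas [-1.288e+02  1.000e-01  3.560e+01] F [-2.1 -0.8  7.3] w 8.3 g 39.2
-11.788123002068614 169.52621416565876
[[0, 0, -0.0, -0.16, 0], [0, 0, -0.01, -0.16, 0], [0, 0, -0.02, -0.16, 0], [0, 0, -0.03, -0.16, 0], [0, 0, -0.04, -0.16, 0], [0, 0, -0.05, -0.16, 0], [0, 0, -0.06, -0.15, 0], [0, 0, -0.07, -0.15, 0], [0, 0, -0.08, -0.14, 0], [0, 0, -0.09, -0.14, 0], [0, 0, -0.1, -0.13, 0], [0, 0, -0.1, -0.13, 0]]
[[0, 0, -0.11, -0.12, 0], [0, 0, -0.12, -0.11, 0], [0, 0, -0.13, -0.1, 0], [0, 0, -0.13, -0.1, 0], [0, 0, -0.14, -0.09, 0], [0, 0, -0.14, -0.08, 0], [0, 0, -0.15, -0.07, 0], [0, 0, -0.15, -0.06, 0], [0, 0, -0.16, -0.05, 0], [0, 0, -0.16, -0.04, 0], [0, 0, -0.16, -0.03, 0], [0, 0, -0.16, -0.02, 0]]
```

{"method": "play_rows", "body": {"steps": [[0, 0, 0, -0.16, 0], [0, 0, -0.01, -0.16, 0], [0, 0, -0.02, -0.16, 0], [0, 0, -0.03, -0.16, 0], [0, 0, -0.04, -0.16, 0], [0, 0, -0.05, -0.16, 0], [0, 0, -0.06, -0.15, 0], [0, 0, -0.07, -0.15, 0], [0, 0, -0.08, -0.14, 0], [0, 0, -0.09, -0.14, 0], [0, 0, -0.1, -0.13, 0], [0, 0, -0.1, -0.13, 0]]}}

```text
clock: 27.15
tool_pos: [0.4097, 0.2654, 0.1236]
tool_rot: [2.5, -1.893, -0.008]
wrist_force: [-6.4, 1.5, -0.8]
width: 0.0085
grasp_force: 38.9
```

```bash
python3 - <<'E'
from h import *
st()
E
```

```text
27.15 tcp [0.4097 0.2654 0.1236] cas [-1.006e+02  1.000e-01  1.236e+02] F [-6.4  1.5 -0.8] w 8.5 g 38.9
```

{"method": "play_rows", "body": {"steps": [[0, 0, -0.11, -0.12, 0], [0, 0, -0.12, -0.11, 0], [0, 0, -0.13, -0.1, 0], [0, 0, -0.13, -0.1, 0], [0, 0, -0.14, -0.09, 0], [0, 0, -0.14, -0.08, 0], [0, 0, -0.15, -0.07, 0], [0, 0, -0.15, -0.06, 0], [0, 0, -0.16, -0.05, 0], [0, 0, -0.16, -0.04, 0], [0, 0, -0.16, -0.03, 0]]}}

```text
clock: 28.52
tool_pos: [0.4883, 0.2877, 0.1699]
tool_rot: [-2.502, 1.895, -0.001]
wrist_force: [-5.2, 2.9, 11.8]
width: 0.0084
grasp_force: 41.7
```

```bash
python3 - <<'E'
from h import *
st()
E
```

```text
28.52 tcp [0.4883 0.2877 0.1699] cas [-18.8   0.3 169.9] F [-5.2  2.9 11.8] w 8.4 g 41.7
```

{"method": "play_rows", "body": {"steps": [[0, 0, -0.1, 0, 0], [0, 0, -0.08, 0, 0], [0, 0, -0.06, 0, 0], [0, 0, -0.04, 0, 0], [0, 0, 0, 0, 0]]}}

```text
clock: 29.15
tool_pos: [0.5021, 0.2917, 0.1709]
tool_rot: [-2.502, 1.895, -0.002]
wrist_force: [-5.8, 1.6, 15.3]
width: 0.0081
grasp_force: 42.4
```

```bash
python3 - <<'E'
from h import *
st()
E
```

```text
29.15 tcp [0.5021 0.2917 0.1709] cas [ -4.5   0.4 170.9] F [-5.8  1.6 15.3] w 8.1 g 42.4
```

{"method": "play_rows", "body": {"steps": [[0, 0, -0.04, -0.03, 0], [0, 0, -0.04, 0, 0], [0, 0, 0, 0, 0]]}}

```text
clock: 29.52
tool_pos: [0.5036, 0.2921, 0.171]
tool_rot: [2.504, -1.896, -0.003]
wrist_force: [-8.5, 1.1, 13.2]
width: 0.0081
grasp_force: 42.2
```

{"method": "play_rows", "body": {"steps": [[0, 0, -0.04, 0, 0], [0, 0, 0, 0, 0]]}}

```text
clock: 29.78
tool_pos: [0.5037, 0.2921, 0.171]
tool_rot: [2.502, -1.894, -0.006]
wrist_force: [-12.3, 0.1, 17.2]
width: 0.0084
grasp_force: 42.6
```

```bash
python3 - <<'E'
from h import *
st()
E
```

```text
29.77 tcp [0.5037 0.2921 0.171 ] cas [ -2.8   0.4 171. ] F [-12.3   0.1  17.2] w 8.4 g 42.6
```

{"method": "play_rows", "body": {"steps": [[0, 0, -0.05, -0.01, 0], [0, 0, -0.03, 0, 0], [0, 0, 0, 0, 0], [0, 0, 0, 0, 0], [0, 0, 0, 0, 0], [0, 0, 0, 0, 0]]}}

```text
clock: 30.52
tool_pos: [0.5039, 0.2922, 0.1709]
tool_rot: [2.497, -1.89, -0.013]
wrist_force: [-20.5, -1.5, 21.4]
width: 0.0082
grasp_force: 43.1
```

```bash
python3 - <<'E'
from h import *
st()
for n in("top","scene"):
    c=eyes.camera(n);W=cloud(c);I=c["img"];hsv=cv2.cvtColor(I,cv2.COLOR_BGR2HSV)
    r=(W[...,1]>.2)&(W[...,1]<.4)&(W[...,0]>.42)&(W[...,0]<.65)
    for nm,lo,hi,z0 in(("orange",(5,150,60),(18,255,255),.155),("blue",(100,140,90),(118,255,255),.12)):
        m=(cv2.inRange(hsv,lo,hi)>0)&r&(W[...,2]>z0)&(W[...,2]<.18)
        t=np.array([tocas(p) for p in W[m]]).reshape(-1,3)*1000
        if len(t): print(n,nm,len(t),np.percentile(t,[2,50,98],axis=0).round(1).tolist())
    for nn,X in(("beaker",0),):pass
    if n=="scene":cv2.imwrite("pics/g.png",cv2.resize(I[120:340,200:460],None,fx=2.7,fy=2.7,interpolation=cv2.INTER_CUBIC))
E
```

```text
30.52 tcp [0.5039 0.2922 0.1709] cas [ -2.6   0.4 170.9] F [-20.5  -1.5  21.4] w 8.2 g 43.1
top orange 134 [[29.4, -53.0, 157.3], [42.4, -45.2, 165.2], [56.6, -36.6, 168.9]]
top blue 103 [[-9.6, -67.8, 129.4], [-5.9, -49.2, 132.8], [0.5, -6.6, 171.5]]
scene orange 53 [[32.3, -52.9, 161.3], [43.5, -43.9, 165.9], [59.0, -33.9, 169.4]]
scene blue 53 [[-8.7, -66.8, 128.6], [-3.6, -46.5, 132.6], [2.3, 2.6, 137.2]]
```

View pics/g.png

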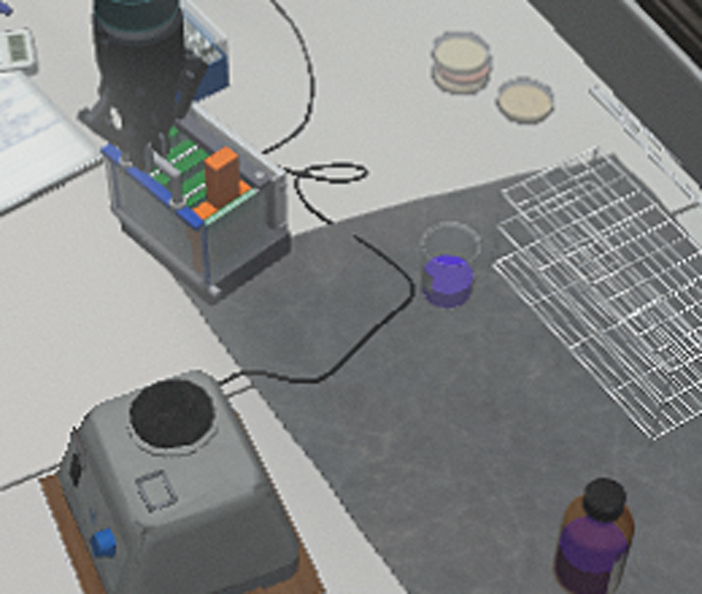

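The plate is shut, with its blue edge along (105,155)-(205,222). The block is in the right gap at (222,180) and has moved about 3 mm further in. The beaker and bottle look untouched. The plate is at its stop under about 20 N of push, so I'm handing in.

```bash
python3 -c "
from cell import bot
print(bot.sign_off())"
```

```text
the job is handed in; nothing more can be done
None
```

I handed the job in at 30.5 s: the filler block is in the wide right-hand gap against the strip, and the arm is still holding the plate shut at its stop with about 20 N; the beaker and bottle look unmoved, and I did not re-check the tape roll.

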